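Index the vial and view it through the hand lens

TASK

Turn the little indexing table by the bar on its middle, clockwise, to its next click, so that the vial it carries stands at the viewing station in front of the post. Then pick up the hand lens by its handle and hold it still and level over the vial, centred above it, with the lens at the height of the collar on the post, touching nothing but the gripper. Finish while still holding it there; do not move the collar, and leave the jars and the bottle where they stand.

Things in the scene. Friction and masses are not known exactly. Their poses are not given: they have to be found in the camera images.
- fixture: The inspection fixture, fixed to the worktop: an aluminium base plate 220 x 160 x 10 mm with a round indexing table on it and a post (10 mm thick, top at 140 mm). Origin on the table's turning axis at the worktop; x points from the axis towards the viewing station and the post (axis of the post at x = 110 mm), z up. The plate spans x = -90 to +130 mm, y = -80 to +80 mm.
- turntable (a joint): Turn of the round indexing table (radius 75 mm, top 40 mm over the worktop). Rad, 0 at the start click, grows clockwise seen from above; next click at 1.047 (60 degrees), and one every 60 degrees. The detent holds it in each click: it resists with up to about 0.14 N m, most 15 degrees from a click, and past halfway pulls into the next one.
- bar_grip (a point): Point on the table's axis at which to grip the bar that turns it, 64 mm over the worktop. The bar turns with the table: 44 mm long, 14 mm wide, from 44 to 78 mm over the worktop. Its length points at the vial: at the start 60 degrees anticlockwise (from above) from the fixture's x, after indexing along it (this point's x axis turned by +60 degrees about z).
- vial_top (a point): Middle of the top of the vial (12 mm thick, 33 mm high, black cap), which is fixed upright in a ring-shaped nest on the table, 55 mm from the turning axis. The top is 73 mm over the worktop.
- view_station (a point): Where the vial's top must be after indexing: 55 mm from the table's axis towards the post, 73 mm over the worktop. Fixed to the fixture.
- focus_mark (a point): Middle of the dark collar (21 mm across, 8 mm high) on the post; its height marks the focal height, which differs from run to run (105 to 133 mm over the worktop). A peg 18 mm long sticks out of it away from the table. The collar sits by friction and slides if pushed with about 3 N.
- loupe: The hand lens, loose, about 0.09 kg, lying flat: a round aluminium bezel 62 mm across and 24 mm high with a glass lens in it, and a straight handle. Origin at the middle of the bezel's underside; the handle runs along -x, z is up and square to the lens.
- lens_centre (a point): Middle of the lens: on the bezel's axis, 12 mm above its underside. This is the point that is to be at the collar's height over the vial.
- handle_grip (a point): Good point to grip the handle, 65 mm from the lens axis and 15 mm above the bezel's underside. The handle is a bar 14 mm wide and 16 mm high, from 40 to 125 mm from the lens axis; its underside is 7 mm over the worktop while the lens lies there.
- jar_frits: Bystander: amber jar, 40 mm across, 56 mm high, loose. Origin in the middle of its underside.
- jar_ferrules: Bystander: white jar, 46 mm across, 64 mm high, loose. Origin in the middle of its underside.
- bottle: Bystander: clear bottle, 70 mm across, 142 mm high, loose. Origin in the middle of its underside.

How it is judged (in metres and radians):
On the way, in this order (a step that is already met when the one before it is completed fails the run):
1. the table is turned to its next click, while the hand lens still lies on the worktop (value of joint turntable above 0.987 rad and horizontal distance between vial_top and view_station below 0.005 m and height (world z) of lens_centre below 0.03 m), for 0.2 s.
2. the hand lens is lifted in the gripper, clear of the worktop (height (world z) of lens_centre above 0.05 m and contact force between loupe and the fingers above 0.5 N), for 0.2 s.
At the end, for the whole second after the job is handed in: Table in its next click (within 0.06 rad; vial within 5 mm of the viewing station). Gripper holds the lens still, clear of the fixture, level within 0.12 rad, lens centre within 10 mm of the vial sideways and 7 mm of the collar's middle in height (under 20 mm/s, 0.15 rad/s) (value of joint turntable above 0.987 rad and horizontal distance between vial_top and view_station below 0.005 m and horizontal distance between lens_centre and vial_top below 0.01 m and z of lens_centre in the frame of focus_mark between -0.007 and 0.007 m and angle between loupe's own z axis and vertical below 0.12 rad and linear speed of loupe below 0.02 m/s and angular speed of loupe below 0.15 rad/s and contact force between loupe and the fingers above 0.5 N and contact force between loupe and fixture below 0.2 N); the arm keeps its last pose, push and grip.
It fails at once if the collar is moved by more than 4 mm (distance of focus_mark from where it was at the start of the episode above 0.004 m).
It fails at once if the amber jar is moved by more than 20 mm or tipped over (distance of jar_frits from where it was at the start of the episode above 0.02 m or angle between jar_frits's own z axis and vertical above 0.4 rad).
It fails at once if the white jar is moved by more than 20 mm or tipped over (distance of jar_ferrules from where it was at the start of the episode above 0.02 m or angle between jar_ferrules's own z axis and vertical above 0.4 rad).
It fails at once if the bottle is moved by more than 20 mm or tipped over (distance of bottle from where it was at the start of the episode above 0.02 m or angle between bottle's own z axis and vertical above 0.4 rad).
It also fails if it takes over 58 s, if anything falls off the work surface, if the arm or the gripper's body presses on something with over 40 N, if the wrist force passes 120 N, or if a joint passes its speed limit or range.

ROBOT

A 6-joint arm with a two-finger parallel gripper is mounted at the origin on a cart in front of the work surface, level with it; the furniture and walls round the work are solid. World frame = base frame: x ahead of the robot, y to its left, z up, the work surface at z = 0. Lengths are in m, angles in degrees, forces in N, time in s.
With the tool pointing down it reaches from about 0.25 to 0.725 m from the base axis. Payload 9.7 kg.
Tool frame: the origin (TCP) lies midway between the tips of the shut fingers; the grasp point (between the pads) lies 19 mm behind it (bot.pinch_z is the distance from the TCP to the grasp point, in m); z points along the fingers, y is the line along which they close (so a half turn about z gives the same grasp; the last joint's range is limited). The gripper opens to 85 mm and grips with 20 to 120 N. Pads are 22 mm wide; open, the fingers measure 114 mm over their backs; the gripper's body (76 mm by 85 mm) begins 54 mm behind the grasp point. The pads swing forward as they close: fully open they stand 13 mm farther back than shut.
Start: joints at [-63.484, 4.979, 10.078, 95.1, 0, 90], TCP at [0.246, -0.492, 0.205] pointing down, gripper open.
Joint ranges: [-179.16, 179.16], [-48.56, 103.87], [-65.8, 70.77], [-126.05, 130.52], [-82.76, 87.17], [-180, 180]. Speed limits (degrees/s): [127.2, 127.2, 147.25, 180, 180, 180].

INTERFACE

Orientations are given as [roll, pitch, yaw] about the fixed x, y, z axes, in that order (R = Rz(yaw) Ry(pitch) Rx(roll)).
In Python, from workcell import sensors, camera, ticket, bot gives the robot as it stands.
- The arm moves only by the shell command python3 -m handwheel 'ROWS' [FORCE]. ROWS is a JSON object of lists of equal length, an entry for each row: "gripper": the opening, from -1 (shut) to 1 (fully open); "slide": the shift along the tool's x, y, z in mm, a list of three; "yaw": the turn about the tool's z in rad. A call has 1 to 8 rows; each row shifts and turns the commanded pose from where the row before left it, along the tool's axes as they then stand; what a row does not reach is not made up. A row lasts 1/12 s, in which the tool goes at most 41.7 mm and 7.16 degrees, less where a joint would pass 70% of its speed; a pose out of reach is approached as far as the arm can. A call is refused whole if a number of a shift passes 41.7 or a number of a turn 0.125, either way. A call with a gripper value outside its range is refused whole. The fingers move at their own pace and stop on an object; FORCE is the grip in N (left out, the last holds). Time passes only in rows, so rows that do not move let the fingers close. It gives the time, the measured TCP pose, the force, the opening and the grip force at its end, in the units of the state.
- sensors.get_obs(): the state, without advancing time (a new reading comes with each control period).
- camera(name): name is "scene" or "side" or "wrist"; returns a dict with "img" (400x640x3 uint8, red, green, blue), "fx", "fy", "cx", "cy" (pixels), "R" (3x3) and "t" (3): a world point X has camera coordinates R X + t. Camera axes: x right, y down, z forward; pixel columns grow to the right and rows downward; lengths in m; the calibration is good to about 2 mm. A picture is of the moment at which its call begins. There is no depth.
- ticket.job_done(): hands the job in; it is judged then, once.
The state is a dict: "time": time; "q": joint angles; "qd": joint speeds; "joint_efforts": joint torques, N m; "ee_pos": TCP position; "tcp_rot": TCP orientation; "wrist_force": force on the tool from outside, world axes, zero at the start; "torque": the same for the moment, N m; "opening": finger opening in m; "grasp_force": force on a finger pad.
Only numpy, scipy, OpenCV 4.12 (cv2) and the standard library are available. Lean on these libraries where they do the work, as an engineer would, in place of code of your own. Each camera call takes 0.05 s, during which the arm holds its last target. There are 200 camera calls.

## Working session

There is one attempt and no reset: what is moved stays moved. The work goes in short steps, Python scripts to look and compute and a shell command to move; the robot and the scene stay as the last step left them, time stands still between calls to the robot, and variables do not carry over. Pictures are saved under pics/ and viewed, at most 10 in all, crops included, and the job is handed in when it is done.

```bash
mkdir -p pics
python3 - <<'E'
from workcell import sensors,camera,bot
import cv2,numpy as np,pickle
print(sensors.get_obs(), bot.pinch_z)
for n in ("scene","side"):
    c=camera(n); pickle.dump(c,open(n+".pkl","wb"))
    cv2.imwrite(f"pics/{n}0.png",c["img"][:,:,::-1]); print(n,c["fx"],c["cx"],c["cy"],c["R"],c["t"], -np.array(c["R"]).T@c["t"])
E
ls
```

```text
{'time': 0.0, 'q': array([-6.34864995e+01,  5.01341734e+00,  1.00334767e+01,  9.50989446e+01,
       -1.84079742e-03,  9.00021028e+01]), 'qd': array([-0.00893762, -0.01555224,  0.03653726,  0.01735604, -0.00082729,
       -0.10003921]), 'joint_efforts': array([-1.12375608e-03, -5.20392466e+01,  4.64807224e+01,  1.61880342e-02,
       -1.95975485e-05,  1.75677354e-05]), 'ee_pos': array([ 0.24539805, -0.49192444,  0.2044521 ]), 'tcp_rot': array([-1.79921115e+02,  1.84369087e-03,  2.65114002e+01]), 'wrist_force': array([ 0.8405227 , -0.97038453, -0.22786287]), 'torque': array([-0.04039192,  0.03253385, -0.02932322]), 'grasp_force': 0.0, 'opening': 0.08557354179007085} 0.0187
scene 415.7760141648691 325.1336420187653 195.37005265309855 [[-0.84186047 -0.53960749 -0.00973198]
 [-0.4035869   0.64141727 -0.65245805]
 [ 0.35831351 -0.54535094 -0.75776235]] [0.43226103 0.34111113 0.92211095] [0.17116664 0.5173308  0.92550842]
side 413.9614963108721 320.84520512366856 193.2502957415276 [[-0.91637318 -0.39992361  0.01792504]
 [-0.27459827  0.59536302 -0.75507527]
 [ 0.29130052 -0.69685291 -0.65539303]] [0.46684128 0.27721749 0.84603067] [0.25747509 0.61121474 0.75543453]
pics
scene.pkl
side.pkl
```

View pics/scene0.png

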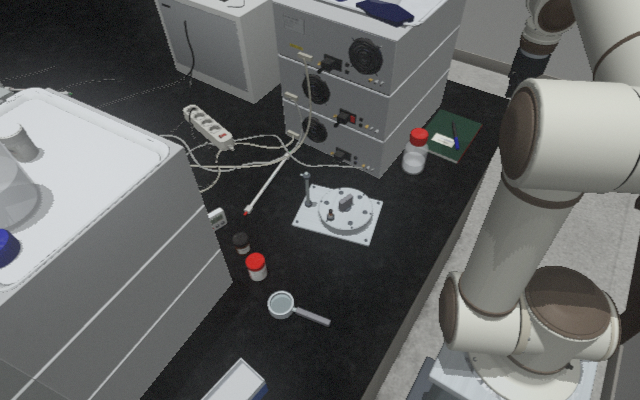

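View pics/side0.png

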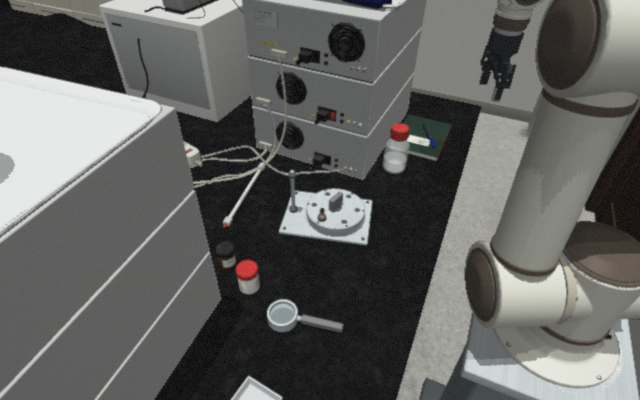

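```bash
cat > crop.py <<'E'
import cv2,numpy as np
def crop(img,x0,y0,w,h,s):
    c=cv2.resize(img[y0:y0+h,x0:x0+w,::-1],None,fx=s,fy=s,interpolation=cv2.INTER_CUBIC)
    for x in range(x0-x0%10+10,x0+w,10):
        X=int((x+.5-x0)*s); cv2.line(c,(X,0),(X,8),(0,255,255),1); cv2.putText(c,str(x),(X-10,18),0,.35,(0,255,255),1)
    for y in range(y0-y0%10+10,y0+h,10):
        Y=int((y+.5-y0)*s); cv2.line(c,(0,Y),(8,Y),(0,255,255),1); cv2.putText(c,str(y),(10,Y+4),0,.35,(0,255,255),1)
    return c
E
python3 - <<'E'
import pickle,cv2,numpy as np
from crop import crop
a=pickle.load(open("scene.pkl","rb"))["img"];b=pickle.load(open("side.pkl","rb"))["img"]
cv2.imwrite("pics/f1.png",crop(a,285,165,105,80,7))
cv2.imwrite("pics/f2.png",crop(b,275,165,105,80,7))
cv2.imwrite("pics/l.png",np.vstack([crop(a,225,230,110,100,5)[:300*0+500][150:450] if 0 else crop(a,260,285,80,45,6.5),crop(b,260,292,90,45,5.778)]))
E
```

```text
(no output)
```

View pics/f1.png

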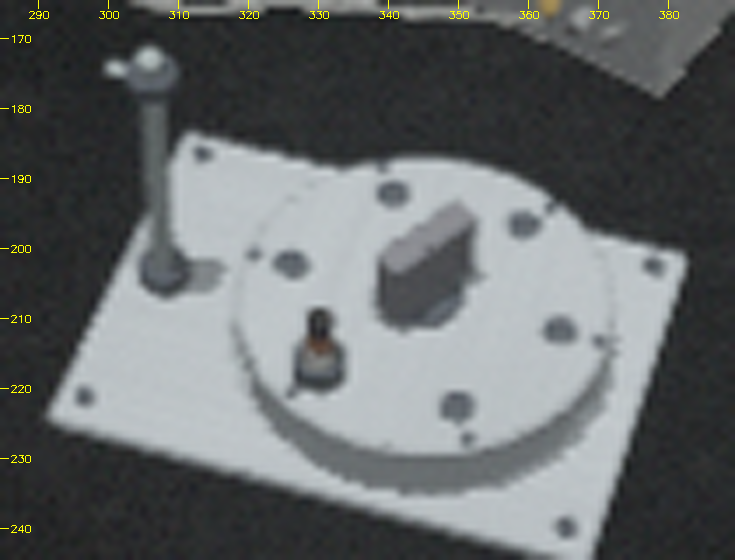

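View pics/f2.png

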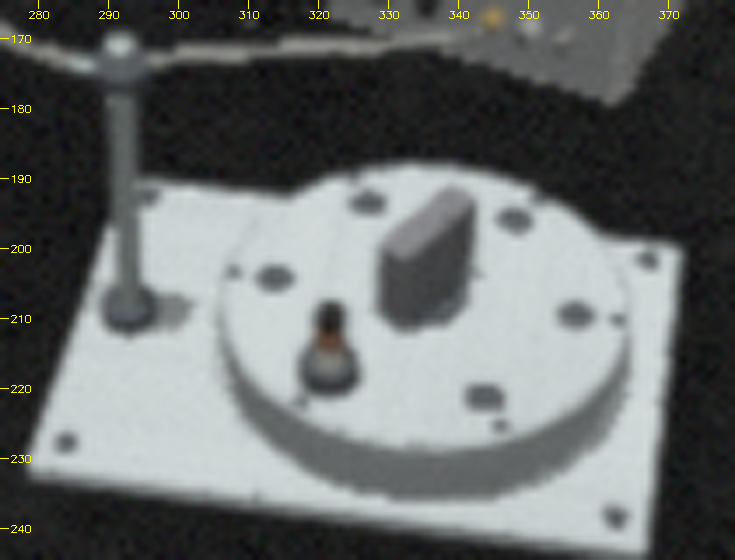

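View pics/l.png

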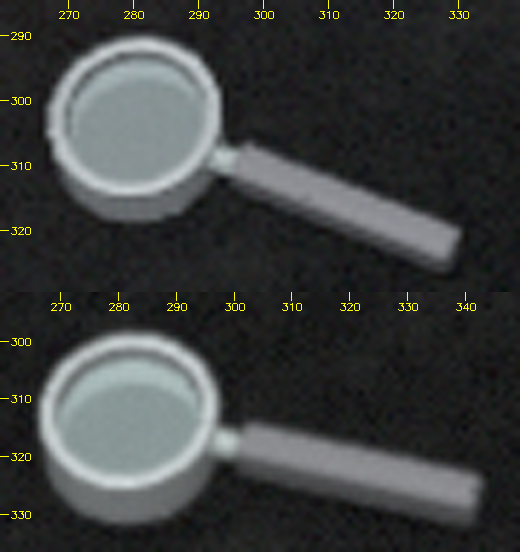

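```bash
cat > fit.py <<'E'
import pickle,numpy as np
from scipy.optimize import least_squares
C={n:pickle.load(open(n+".pkl","rb")) for n in("scene","side")}
def proj(c,X):
    p=c["R"]@np.asarray(X)+c["t"]; return np.array([c["fx"]*p[0]/p[2]+c["cx"],c["fy"]*p[1]/p[2]+c["cy"]])
def W(p,l): 
    c,s=np.cos(p[2]),np.sin(p[2]); return [p[0]+c*l[0]-s*l[1],p[1]+s*l[0]+c*l[1],l[2]]
def fit(pts,p0):
    f=lambda p:np.concatenate([proj(C[n],W(p,[p[3] if v is None else v for v in l]))-uv for n,l,uv in pts])
    r=least_squares(f,p0,loss="soft_l1"); return r.x,r.fun.reshape(-1,2)
v=[.0275,.0476,.073]
F=[("scene",[.13,-.08,.01],(311.5,183.5)),("scene",[.13,.08,.01],(291.5,224)),("scene",[-.09,-.08,.01],(382.5,200.5)),
("side",[.13,-.08,.01],(294.5,190)),("side",[.13,.08,.01],(278.5,232.5)),("side",[-.09,-.08,.01],(371.5,199.5)),
("scene",v,(330,209.2)),("side",v,(321.6,208.5)),("scene",[0,0,.078],(345.5,199)),("side",[0,0,.078],(335.7,197)),
("scene",[.11,0,.14],(306,172.3)),("side",[.11,0,.14],(291.7,170.8)),
("scene",[.11,0,None],(306.3,175.5)),("side",[.11,0,None],(292,174))]
L=[("scene",[0,0,.024],(280.3,302.5)),("side",[0,0,.024],(282,312)),("scene",[-.125,0,.023],(329.5,322)),("side",[-.125,0,.023],(342,325.5)),
("scene",[-.04,0,.023],(296.5,309)),("side",[-.04,0,.023],(302,317))]
if __name__=="__main__":
  np.set_printoptions(precision=4,suppress=True)
  for pts in(F,L):
    x,r=fit(pts,[.5,-.3,0,.12]); print(x,np.degrees(x[2])); print(r.round(1).tolist())
E
python3 fit.py
```

```text
[ 0.5203 -0.1141  0.2441  0.1308] 13.984680361529119
[[-0.4, -0.5], [-0.2, -0.1], [0.7, 0.1], [-2.2, 0.1], [-0.3, -1.1], [0.3, 0.5], [0.4, 0.7], [0.1, 0.8], [0.2, -1.0], [0.1, -0.7], [0.2, 0.4], [0.0, 0.5], [0.0, -0.4], [-0.2, 0.3]]
[0.5072 0.2029 0.1778 0.12  ] 10.188619722573346
[[0.3, -0.1], [-0.1, 0.3], [0.5, -0.2], [0.6, 0.5], [-0.4, -0.4], [-1.0, -0.2]]
```

Run:
```python
from fit import *
def ray(n,uv,z):
    c=C[n];d=c["R"].T@np.array([(uv[0]-c["cx"])/c["fx"],(uv[1]-c["cy"])/c["fy"],1]);o=-c["R"].T@c["t"]
    return (o+d*(z-o[2])/d[2]).round(3)
for k,n,uv,z in[("bottle bottom","scene",(414,168),0),("bottle side","side",(395.5,165),0),("bottle cap","scene",(419.5,131),.142),
 ("stack corner","scene",(380,172),0),("stack right","scene",(448,108),0),("stack left","scene",(285,128),0),("white","scene",(255.5,258),.064),("amber","scene",(240,238),.056),("trayright","scene",(265,385),0)]: print(k,ray(n,uv,z))
```

```text
bottle bottom [ 0.436 -0.39   0.   ]
bottle side [ 0.44  -0.407  0.   ]
bottle cap [ 0.444 -0.395  0.142]
stack corner [ 0.517 -0.319  0.   ]
stack right [ 0.46  -0.729  0.   ]
stack left [ 0.889 -0.332  0.   ]
white [0.613 0.156 0.064]
amber [0.688 0.127 0.056]
trayright [0.431 0.364 0.   ]
```

```bash
python3 -m handwheel '{"gripper":[1,1,1,1,1,1,1,1],"slide":[[19.5,-24.1,0],[19.5,-24.1,0],[19.5,-24.1,0],[19.5,-24.1,0],[19.5,-24.1,0],[19.5,-24.1,0],[19.5,-24.1,0],[19.5,-24.1,0]],"yaw":[0,0,0,0,0,0,0,0]}' 40
python3 -m handwheel '{"gripper":[1,1,1,1,1,1,1,1],"slide":[[32,-3,0],[32,-3,0],[32,-3,0],[32,-3,0],[32,-3,0],[32,-3,0],[20,-2,0],[0,0,0]],"yaw":[0,0,0,0,0,0,0,0]}'
python3 -m handwheel '{"gripper":[1,1,1,1,1,1,1,1],"slide":[[0,0,0],[0,0,0],[0,0,0],[0,0,0],[0,0,0],[0,0,0],[0,0,0],[0,0,0]],"yaw":[-0.1036,-0.1036,-0.1036,-0.1036,-0.1036,-0.1036,-0.1036,-0.1036]}'
python3 -m handwheel '{"gripper":[1],"slide":[[0,0,0]],"yaw":[0]}'
python3 - <<'E'
from workcell import camera
import cv2,pickle
c=camera("wrist");pickle.dump(c,open("wrist.pkl","wb"));cv2.imwrite("pics/w1.png",c["img"][:,:,::-1])
E
```

```text
time: 0.77
ee_pos: [0.2989, -0.2485, 0.2049]
tcp_rot: [-180.0, 0.0, 26.5]
wrist_force: [-0.0, 0.4, 0.9]
opening: 0.0854
grasp_force: 0.0
time: 1.43
ee_pos: [0.4821, -0.1354, 0.2039]
tcp_rot: [-179.9, 0.0, 26.7]
wrist_force: [0.2, -0.1, 0.7]
opening: 0.0853
grasp_force: 0.0
time: 2.1
ee_pos: [0.4792, -0.1378, 0.205]
tcp_rot: [-180.0, 0.0, 74.3]
wrist_force: [-0.0, -0.3, -0.9]
opening: 0.0855
grasp_force: 0.0
time: 2.18
ee_pos: [0.4793, -0.1377, 0.205]
tcp_rot: [-180.0, 0.0, 74.2]
wrist_force: [-0.5, 0.4, -0.5]
opening: 0.0851
grasp_force: 0.0
```

View pics/w1.png

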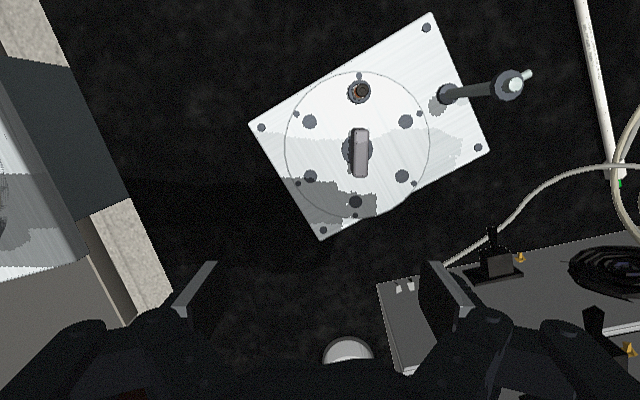

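Run:
```python
from fit import *
import fit as f
f.C["wrist"]=pickle.load(open("wrist.pkl","rb"))
np.set_printoptions(precision=4,suppress=True)
v=[.0275,.0476,.073]
w=[("wrist",l,uv) for l,uv in[([.13,.08,.01],(432,12)),([.13,-.08,.01],(489,150)),([-.09,.08,.01],(248,123)),([-.09,-.08,.01],(321,240)),
([0,0,.04],(357,146)),([0,0,.078],(360.5,152)),(v,(360,90)),([.11,0,.14],(515,84.5)),([.11,0,None],(509,85.5))]]
for p in (w,F+w):
  x,r=fit(p,[.52,-.114,.244,.13]);print(x,np.degrees(x[2]));print(r[-9:].round(1).tolist())
pk=[("scene",[.1385,0,None],(299.7,174.3)),("wrist",[.1385,0,None],(531.5,71.5))]
for n,l,uv in pk:
  for z in(.115,.12,.125,.13,.135):
    print(n,z,proj(C[n],W(x,[l[0],0,z])).round(1),uv, proj(C[n],W(x,[.11,0,z])).round(1))
```

```text
[ 0.5223 -0.1126  0.2414  0.132 ] 13.829972076060718
[[-0.3, -2.8], [2.3, 1.1], [-2.5, -0.3], [-2.1, 2.2], [-0.7, 3.2], [0.0, 1.8], [2.4, -0.4], [0.5, -0.4], [-0.1, -0.5]]
[ 0.5219 -0.1128  0.2413  0.1324] 13.823056242614287
[[-0.7, -2.5], [1.9, 1.3], [-2.9, -0.1], [-2.4, 2.4], [-1.0, 3.4], [-0.4, 2.1], [1.9, -0.1], [-0.1, 0.0], [-0.3, -0.1]]
scene 0.115 [295.9 176.7] (299.7, 174.3) [305.8 179.2]
scene 0.12 [295.7 175.5] (299.7, 174.3) [305.7 177.9]
scene 0.125 [295.6 174.2] (299.7, 174.3) [305.6 176.6]
scene 0.13 [295.5 172.9] (299.7, 174.3) [305.6 175.3]
scene 0.135 [295.4 171.5] (299.7, 174.3) [305.5 174. ]
wrist 0.115 [532.5  66.9] (531.5, 71.5) [495.9  87.2]
wrist 0.12 [536.8  65.9] (531.5, 71.5) [499.4  86.7]
wrist 0.125 [541.3  65. ] (531.5, 71.5) [503.   86.2]
wrist 0.13 [545.9  64. ] (531.5, 71.5) [506.8  85.7]
wrist 0.135 [550.8  62.9] (531.5, 71.5) [510.7  85.1]
```

Run:
```python
import pickle,cv2,numpy as np
from crop import crop
w=pickle.load(open("wrist.pkl","rb"))["img"];a=pickle.load(open("scene.pkl","rb"))["img"];b=pickle.load(open("side.pkl","rb"))["img"]
cv2.imwrite("pics/c.png",np.hstack([crop(w,480,60,60,45,8),np.vstack([crop(a,295,165,20,15,12),crop(b,280,163,20,15,12)])]))
```

```text
(no output)
```

View pics/c.png

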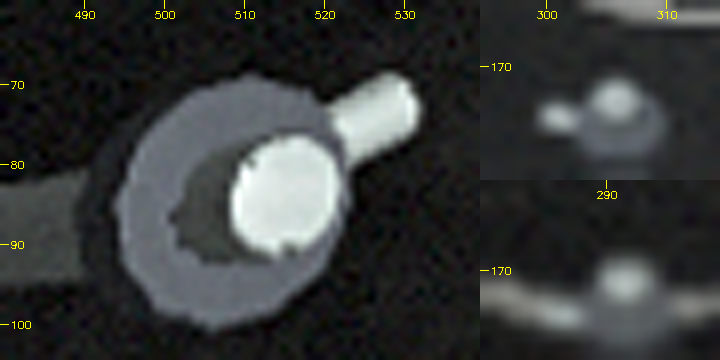

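```bash
python3 -m handwheel '{"gripper":[1,1,1,1,1,1,1,1],"slide":[[17.7,16.9,0],[17.7,16.9,0],[0,0,22],[0,0,22],[0,0,22],[0,0,22],[0,0,22],[0,0,0]],"yaw":[0,0,0,0,0,0,0,0]}'
python3 -m handwheel '{"gripper":[1,1],"slide":[[0,0,0],[0,0,0]],"yaw":[0,0]}'
python3 - <<'E'
from workcell import camera
import cv2
c=camera("wrist");cv2.imwrite("pics/w2.png",c["img"][:,:,::-1])
E
```

```text
time: 2.9
ee_pos: [0.5197, -0.1124, 0.0907]
tcp_rot: [-179.6, 0.0, 73.8]
wrist_force: [-0.3, -0.1, -0.2]
opening: 0.0853
grasp_force: 0.0
time: 3.07
ee_pos: [0.5224, -0.1129, 0.0966]
tcp_rot: [179.9, -0.0, 73.9]
wrist_force: [0.1, 0.7, 0.7]
opening: 0.0854
grasp_force: 0.0
```

View pics/w2.png

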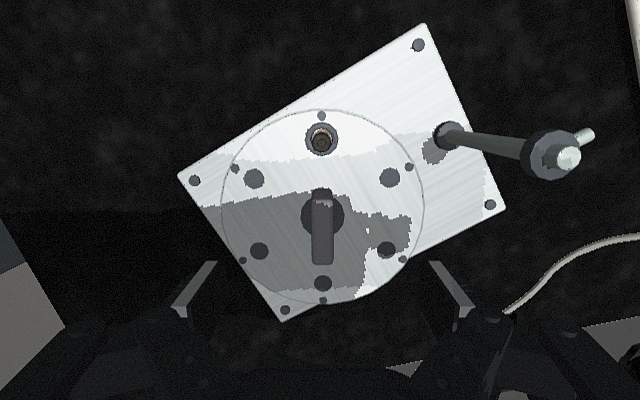

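```bash
python3 -m handwheel '{"gripper":[1,1,1,1,1,1,1,1],"slide":[[0,0,16],[0,0,16],[0,0,16],[0,0,0],[0,0,0],[0,0,0],[0,0,0],[0,0,0]],"yaw":[0,0,0,0,0,0,0,0]}'
python3 -m handwheel '{"gripper":[-1,-1,-1,-1,-1,-1,-1,-1],"slide":[[0,0,0],[0,0,0],[0,0,0],[0,0,0],[0,0,0],[0,0,0],[0,0,0],[0,0,0]],"yaw":[0,0,0,0,0,0,0,0]}' 60
python3 -m handwheel '{"gripper":[-1,-1,-1,-1,-1,-1,-1,-1],"slide":[[0,0,0],[0,0,0],[0,0,0],[0,0,0],[0,0,0],[0,0,0],[0,0,0],[0,0,0]],"yaw":[0,0,0,0,0,0,0,0]}'
```

```text
time: 3.78
ee_pos: [0.5228, -0.1129, 0.0485]
tcp_rot: [179.9, -0.0, 74.0]
wrist_force: [-0.1, -0.1, -0.2]
opening: 0.0853
grasp_force: 0.0
time: 4.45
ee_pos: [0.5221, -0.1127, 0.0474]
tcp_rot: [180.0, -0.0, 74.0]
wrist_force: [-0.5, -0.6, 2.4]
opening: 0.0112
grasp_force: 58.7
time: 5.12
ee_pos: [0.5222, -0.1127, 0.0474]
tcp_rot: [180.0, -0.0, 74.0]
wrist_force: [-0.8, -0.0, 5.3]
opening: 0.0115
grasp_force: 59.0
```

```bash
python3 -m handwheel '{"gripper":[-1,-1,-1,-1,-1,-1,-1,-1],"slide":[[0,0,0],[0,0,0],[0,0,0],[0,0,0],[0,0,0],[0,0,0],[0,0,0],[0,0,0]],"yaw":[0.07,0.07,0.07,0.07,0.07,0.07,0.07,0.07]}'
python3 -m handwheel '{"gripper":[-1,-1,-1,-1,-1,-1,-1,-1],"slide":[[0,0,0],[0,0,0],[0,0,0],[0,0,0],[0,0,0],[0,0,0],[0,0,0],[0,0,0]],"yaw":[0.07,0.07,0.07,0.07,0.07,0.07,0.07,0]}'
python3 -m handwheel '{"gripper":[-1,-1,-1,-1],"slide":[[0,0,0],[0,0,0],[0,0,0],[0,0,0]],"yaw":[0,0,0,0]}'
python3 -c "
from workcell import sensors;print(sensors.get_obs()['torque'])"
```

```text
time: 5.78
ee_pos: [0.5226, -0.113, 0.0474]
tcp_rot: [179.9, -0.0, 41.7]
wrist_force: [1.5, -0.9, 3.6]
opening: 0.0114
grasp_force: 58.8
time: 6.45
ee_pos: [0.5228, -0.1134, 0.0474]
tcp_rot: [179.9, -0.1, 13.6]
wrist_force: [3.3, -4.3, 1.8]
opening: 0.0114
grasp_force: 58.7
time: 6.78
ee_pos: [0.5228, -0.1134, 0.0474]
tcp_rot: [179.9, -0.1, 14.0]
wrist_force: [3.4, -4.2, 2.2]
opening: 0.0111
grasp_force: 58.7
[-0.99369539 -0.7464998  -0.01295299]
```

```bash
python3 -m handwheel '{"gripper":[1,1,1,1,1,1,1,1],"slide":[[0,0,0],[0,0,0],[0,0,0],[0,0,0],[0,0,0],[0,0,0],[0,0,0],[0,0,0]],"yaw":[0,0,0,0,0,0,0,0]}'
python3 -m handwheel '{"gripper":[1,1,1,1,1,1,1,1],"slide":[[0,0,-10],[0,0,-20],[0,0,-25],[0,0,-25],[0,0,-25],[0,0,-25],[0,0,-20],[0,0,0]],"yaw":[0,0,0,0,0,0,0,0]}'
python3 - <<'E'
from workcell import camera
import cv2,numpy as np,pickle
from crop import crop
a=camera("scene");pickle.dump(a,open("scene2.pkl","wb"));w=camera("wrist");pickle.dump(w,open("wrist2.pkl","wb"))
cv2.imwrite("pics/after.png",np.hstack([w["img"][:,:480,::-1],cv2.copyMakeBorder(crop(a["img"],290,165,100,80,3.2),0,144,0,0,0)]))
E
```

```text
time: 7.45
ee_pos: [0.5221, -0.1127, 0.0472]
tcp_rot: [-180.0, 0.0, 13.9]
wrist_force: [-0.2, 0.3, -1.5]
opening: 0.0852
grasp_force: 0.0
time: 8.12
ee_pos: [0.5234, -0.113, 0.2025]
tcp_rot: [179.8, -0.3, 13.8]
wrist_force: [-0.0, 0.1, 0.7]
opening: 0.0854
grasp_force: 0.0
```

View pics/after.png

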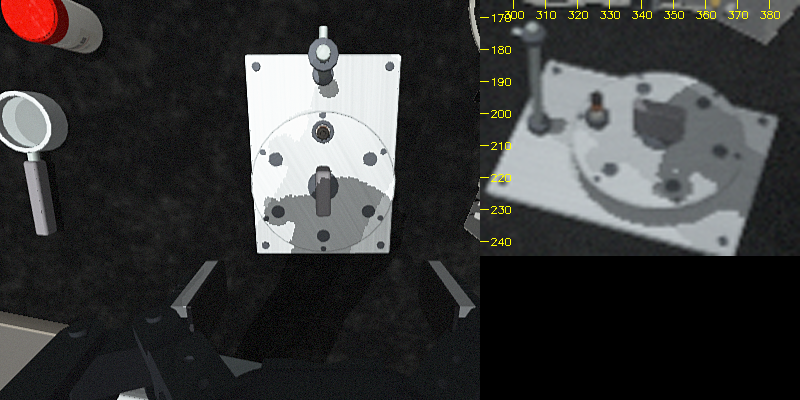

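Run:
```python
from fit import *
c=pickle.load(open("wrist2.pkl","rb"))
x,_=fit(L,[.5,.2,.2,.12])
for l in([0,0,.024],[-.125,.007,.023],[-.125,-.007,.023],[-.125,-.007,.007],[-.04,.007,.023],[-.04,-.007,.023]):print(l,proj(c,W(x,l)).round(1))
import cv2
print(x,W(x,[-.065,0,0]))
g=np.array(W(x,[-.065,0,0]))-[.5234,-.113,0]; a=np.radians(13.8);print(g, g[0]*np.cos(a)+g[1]*np.sin(a), g[0]*np.sin(a)-g[1]*np.cos(a))
```

```text
[0, 0, 0.024] [ 20.7 124.7]
[-0.125, 0.007, 0.023] [ 36.5 237.5]
[-0.125, -0.007, 0.023] [ 49.  238.2]
[-0.125, -0.007, 0.007] [ 59.9 233.2]
[-0.04, 0.007, 0.023] [ 22.1 162.9]
[-0.04, -0.007, 0.023] [ 35.5 163.8]
[0.50717014 0.20291824 0.17782476 0.12      ] [np.float64(0.4431951362412986), np.float64(0.1914204517454573), 0]
[-0.08020486  0.30442045  0.        ] -0.005275229699079481 -0.3147646796625728
```

```bash
python3 -m handwheel '{"gripper":[1,1,1,1,1,1,1,1],"slide":[[-0.6,-10,0],[-0.6,-25,0],[-0.6,-35,0],[-0.6,-35,0],[-0.6,-35,0],[-0.6,-35,0],[-0.6,-35,0],[-0.6,-35,0]],"yaw":[0,0,0,0,0,0,0,0]}'
python3 -m handwheel '{"gripper":[1,1,1,1,1,1,1,1],"slide":[[-0.5,-35,0],[0,-25,0],[0,-10,0],[0,0,0],[0,0,0],[0,0,0],[0,0,0],[0,0,0]],"yaw":[0,0,0,0.063,0,0,0,0]}'
python3 - <<'E'
from workcell import camera
from fit import *
import cv2
from crop import crop
c=camera("wrist");x,_=fit(L,[.5,.2,.2,.12])
im=c["img"].copy()
for l in([0,0,.024],[-.125,.007,.023],[-.125,-.007,.023],[-.04,.007,.023],[-.04,-.007,.023]):
    p=proj(c,W(x,l)).round(1);print(p);cv2.circle(im,tuple(int(v) for v in p),2,(255,0,0),1)
cv2.imwrite("pics/w3.png",im[:,:,::-1])
E
```

```text
time: 8.88
ee_pos: [0.4583, 0.1206, 0.1961]
tcp_rot: [-179.7, 0.1, 14.5]
wrist_force: [0.5, 0.6, 0.3]
opening: 0.085
grasp_force: 0.0
time: 9.55
ee_pos: [0.4558, 0.1345, 0.198]
tcp_rot: [-177.4, 0.2, 14.8]
wrist_force: [0.8, -0.5, -0.2]
opening: 0.0856
grasp_force: 0.0
[279.1 116.4]
[268.5 229.9]
[280.8 231.1]
[271.1 154.9]
[284.3 156. ]
```

View pics/w3.png

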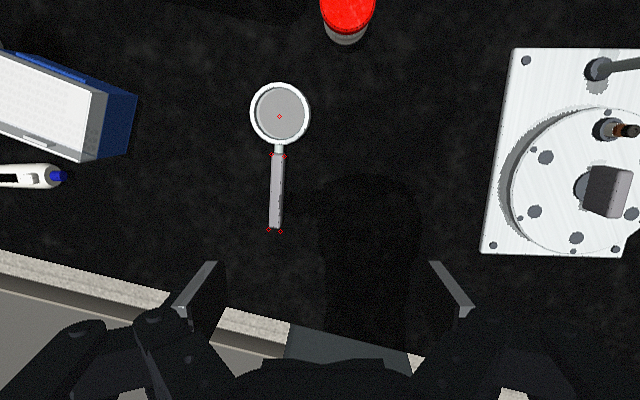

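```bash
python3 -m handwheel '{"gripper":[1],"slide":[[0,0,0]],"yaw":[0]}'; python3 -c "
from workcell import sensors;o=sensors.get_obs();print(o['q'],o['qd'],o['joint_efforts'],o['tcp_rot'])"
```

```text
time: 9.68
ee_pos: [0.4558, 0.1348, 0.1981]
tcp_rot: [-177.4, 0.1, 14.8]
wrist_force: [0.1, -0.3, 0.7]
opening: 0.0856
grasp_force: 0.0
[ 14.79467307  -5.2427935   -0.94715267  94.44126682   2.57425505
 179.9469221 ] [ 0.16423135 -0.04389907  0.09345103 -0.06710659  0.04822137  0.01063942] [-1.15090697e-01 -4.07339823e+01  4.65227258e+01  2.89719208e-02
  1.40620507e-01  2.24836542e-03] [-1.77425611e+02  1.43241983e-01  1.48476976e+01]
```

```bash
for i in 1; do python3 -m handwheel '{"gripper":[1,1,1,1,1,1,1,1],"slide":[[0,0,0],[0,0,0],[0,0,0],[0,0,0],[0,0,0],[0,0,0],[0,0,0],[0,0,0]],"yaw":[-0.12,-0.12,-0.12,-0.12,-0.12,-0.12,-0.12,-0.12]}'; done
python3 -m handwheel '{"gripper":[1,1,1,1,1,1,1,1],"slide":[[0,0,0],[0,0,0],[0,0,0],[0,0,0],[0,0,0],[0,0,0],[0,0,0],[0,0,0]],"yaw":[-0.12,-0.12,-0.12,-0.12,-0.12,-0.12,-0.12,-0.12]}'
python3 -m handwheel '{"gripper":[1,1,1,1,1,1,1,1],"slide":[[0,0,0],[0,0,0],[0,0,0],[0,0,0],[0,0,0],[0,0,0],[0,0,0],[0,0,0]],"yaw":[-0.12,-0.12,-0.12,-0.12,-0.12,-0.12,-0.12,-0.12]}'
python3 -m handwheel '{"gripper":[1,1],"slide":[[0,0,0],[0,0,0]],"yaw":[0,0]}'
```

```text
time: 10.35
ee_pos: [0.4558, 0.1349, 0.1981]
tcp_rot: [-178.4, -2.0, 70.2]
wrist_force: [0.1, 0.1, -0.3]
opening: 0.0855
grasp_force: 0.0
time: 11.02
ee_pos: [0.4558, 0.1349, 0.1981]
tcp_rot: [179.2, -2.5, 125.2]
wrist_force: [-0.7, -0.3, -0.3]
opening: 0.0851
grasp_force: 0.0
time: 11.68
ee_pos: [0.4558, 0.1349, 0.1981]
tcp_rot: [177.5, -0.8, -179.8]
wrist_force: [0.1, -0.0, -0.2]
opening: 0.0856
grasp_force: 0.0
time: 11.85
ee_pos: [0.4558, 0.1349, 0.1981]
tcp_rot: [177.6, -0.8, 179.7]
wrist_force: [0.1, 0.4, 0.2]
opening: 0.0855
grasp_force: 0.0
```

```bash
python3 -m handwheel '{"gripper":[1,1,1,1],"slide":[[0,0,0],[0,0,0],[0,0,0],[0,0,0]],"yaw":[-0.092,-0.092,0,0]}'
cat > go.py <<'E'
import sys,numpy as np
from workcell import sensors
from scipy.spatial.transform import Rotation as Ro
def go(tgt,pinch=.0187):
    o=sensors.get_obs();R=Ro.from_euler("xyz",o["tcp_rot"],degrees=True).as_matrix();g=o["ee_pos"]-R[:,2]*pinch
    print("q",o["q"].round(1),"pinch",g.round(4),"R",R.round(3).tolist())
    print("to target, tool mm",(R.T@(np.array(tgt)-g)*1e3).round(1))
if __name__=="__main__": go([float(v) for v in sys.argv[1:4]])
E
python3 go.py .4432 .1914 .1
```

```text
time: 12.18
ee_pos: [0.4558, 0.1348, 0.1981]
tcp_rot: [177.4, -0.4, -169.9]
wrist_force: [0.5, 0.3, 0.3]
opening: 0.0853
grasp_force: 0.0
q [14.8 -5.2 -0.9 94.4  2.6  4.7] pinch [0.456  0.134  0.2168] R [[-0.985, -0.175, -0.014], [-0.175, 0.984, 0.043], [0.006, 0.045, -0.999]]
to target, tool mm [  1.9  53.5 119.3]
```

```bash
python3 -m handwheel '{"gripper":[1,1,1,1,1,1,1,1],"slide":[[1,27,0],[1,26.5,0],[0,0,24],[0,0,24],[0,0,24],[0,0,24],[0,0,23],[0,0,0]],"yaw":[0,0,0,0,0,0,0,0]}'
python3 -m handwheel '{"gripper":[1,1,1],"slide":[[0,0,0],[0,0,0],[0,0,0]],"yaw":[0,0,0]}'
python3 go.py .4432 .1914 .0225
```

```text
time: 12.85
ee_pos: [0.4403, 0.1914, 0.0773]
tcp_rot: [177.5, -0.7, -169.9]
wrist_force: [-1.0, -0.9, -0.3]
opening: 0.0853
grasp_force: 0.0
time: 13.1
ee_pos: [0.4435, 0.1924, 0.0835]
tcp_rot: [177.4, -0.2, -169.7]
wrist_force: [-0.3, -0.3, 0.2]
opening: 0.0852
grasp_force: 0.0
q [ 21.8  -5.2 -13.5  81.3   2.6  11.5] pinch [0.4437 0.1916 0.1022] R [[-0.984, -0.179, -0.012], [-0.179, 0.983, 0.044], [0.004, 0.045, -0.999]]
to target, tool mm [ 0.2 -3.7 79.6]
```

```bash
python3 -m handwheel '{"gripper":[1,1,1,1,1,1,1,1],"slide":[[0,-2,20],[0,-1.7,20],[0,0,20],[0,0,12],[0,0,7],[0,0,0],[0,0,0],[0,0,0]],"yaw":[0,0,0,0,0,0,0,0]}'
python3 go.py .4432 .1914 .0225
python3 -m handwheel '{"gripper":[-1,-1,-1,-1,-1,-1,-1,-1],"slide":[[0,0,0],[0,0,0],[0,0,0],[0,0,0],[0,0,0],[0,0,0],[0,0,0],[0,0,0]],"yaw":[0,0,0,0,0,0,0,0]}' 60
python3 -m handwheel '{"gripper":[-1,-1,-1,-1],"slide":[[0,0,0],[0,0,0],[0,0,0],[0,0,0]],"yaw":[0,0,0,0]}'
python3 go.py .4432 .1914 .15
```

```text
time: 13.77
ee_pos: [0.4429, 0.1921, 0.0039]
tcp_rot: [177.4, -0.2, -169.6]
wrist_force: [-0.5, -0.2, 0.3]
opening: 0.0856
grasp_force: 0.0
q [ 21.8  -3.5 -20.8  72.4   2.6  11.4] pinch [0.4431 0.1913 0.0226] R [[-0.984, -0.18, -0.012], [-0.18, 0.983, 0.043], [0.004, 0.045, -0.999]]
to target, tool mm [-0.1  0.1  0.1]
time: 14.43
ee_pos: [0.4421, 0.1918, 0.0026]
tcp_rot: [177.4, -0.3, -169.6]
wrist_force: [-0.0, 0.3, -0.8]
opening: 0.0001
grasp_force: 0.0
time: 14.77
ee_pos: [0.4421, 0.1918, 0.0026]
tcp_rot: [177.4, -0.3, -169.6]
wrist_force: [0.9, -0.4, 0.4]
opening: -0.0003
grasp_force: 0.0
q [ 21.8  -3.4 -21.   72.3   2.6  11.4] pinch [0.4423 0.191  0.0212] R [[-0.984, -0.18, -0.014], [-0.181, 0.983, 0.043], [0.006, 0.045, -0.999]]
to target, tool mm [-1.000e-01  6.000e+00 -1.286e+02]
```

```bash
python3 -m handwheel '{"gripper":[-1,-1,-1,-1,-1,-1,-1,-1],"slide":[[0,0,-10],[0,0,-20],[0,0,-20],[0,0,-25],[0,0,-25],[0,0,-25],[0,0,-25],[0,0,0]],"yaw":[0,0,0,0,0,0,0,0]}'
python3 -m handwheel '{"gripper":[1,1,1,1,1,1,1,1],"slide":[[0,0,0],[0,0,0],[0,0,0],[0,0,0],[0,0,0],[0,0,0],[0,0,0],[0,0,0]],"yaw":[0,0,0,0,0,0,0,0]}'
python3 - <<'E'
from workcell import camera
import numpy as np,pickle,cv2
s=pickle.load(open("scene.pkl","rb"));d=pickle.load(open("side.pkl","rb"))
for n,o in(("scene",s),("side",d)):
    c=camera(n);pickle.dump(c,open(n+"3.pkl","wb"))
    df=np.abs(c["img"].astype(int)-o["img"]).sum(2)[280:345:3,255:350:2]
    g=cv2.cvtColor(c["img"],7)[280:345:3,255:350:2]
    print(n,"(cols 255 step2, rows 280 step3)")
    for i,r in enumerate(g):print(280+3*i,"".join("."if v<60 else "o" if v<120 else"#" for v in r), "".join("x" if v>90 else "." for v in df[i]))
c=camera("wrist");pickle.dump(c,open("wrist3.pkl","wb"))
E
```

```text
time: 15.43
ee_pos: [0.4459, 0.1859, 0.1582]
tcp_rot: [177.4, 0.1, -169.6]
wrist_force: [0.2, 0.3, 0.4]
opening: -0.0003
grasp_force: 0.0
time: 16.1
ee_pos: [0.4441, 0.1854, 0.1523]
tcp_rot: [177.4, -0.4, -169.6]
wrist_force: [1.5, -0.3, -0.7]
opening: 0.0852
grasp_force: 0.0
scene (cols 255 step2, rows 280 step3)
280 #o#............................................. ................................................
283 ................................................ ................................................
286 ................o....oo......................... ...............xx....xx.........................
289 .....................oo......................... .....................xx.........................
292 ..........#######....oo......................... .....................xx.........................
295 ........##o########............................. ................................................
298 .......#o##########o............................ ................................................
301 ......o#############............................ .................
[... 3041 characters left out ...]
o#######ooo........oooooooooooooooo.... ...................................xxxxxxxxx....
328 .........oooooooooo................ooooooooo.... ..........................................xx....
331 ...........ooooo.........................oo..... ................................................
334 ................................................ ................................................
337 ................................................ ................................................
340 ................................................ ................................................
343 ................................................ ................................................
```

Run:
```python
from fit import *
import cv2
for n in("scene","side","wrist"):
    c=pickle.load(open(n+"3.pkl","rb"));print(n,"tcp",proj(c,[.4441,.1854,.1523]).round(),"grip",proj(c,[.4432,.1914,.023]).round())
    if n!="wrist":
        o=C[n]["img"].astype(int);d=(np.abs(c["img"]-o).sum(2)>90)[150:340:6,180:480:4]
        for i,r in enumerate(d):print(150+6*i,"".join("x" if v else"." for v in r))
    else:
        g=cv2.cvtColor(c["img"],7);print("cols 0 step6 rows step8")
        for i in range(0,400,9):print(i,"".join("."if v<60 else "o" if v<150 else"#" for v in g[i,::6]))
```

```text
scene tcp [304. 283.] grip [306. 312.]
150 ....................xxxxxxxxx.xxxxx....xxx................x....xxxxxxxxxxxx
156 ....................xxxxxx...xxxxxxxxxxxx..............xxxxxx.xxx..xxxxxxxx
162 .....................xxx...xxx.xxxxxx....................xxxx.xxxxxxx.xxxxx
168 ....................xxxx.xxxxxxxxxxxx...........................xxxxxxxxxxx
174 ....................xxxxxxxxxx...xxx...................................xxxx
180 ....................xxxxxxxxxxxxxxxx.......................................
186 ....................xxxxxxxxxxxx.xxxx......................................
192 .....................xxxxxxxxxxx.xxxxxx....................................
198 .....................xxxxxxxxxx..xxxxx..x..x...............................
204 ........................xxxxxxxx..xxxx.....x...............................
210 ........................xxxxxxxxxxxxx.x.x..x...............................
216 .........................xxxxxxxxxxx.xx....................................
222 ...........................x..xxxxxx.......................................
228 .................
[... 8485 characters left out ...]
............................
351 .........................................oooooo............................................................
360 ........................................oooo...............................................................
369 ........................................ooo......................ooo.......................................
378 ...........................................................................................................
387 ...........................................................................................................
396 ....................................................................................oooo...................
```

Run:
```python
from fit import *
import cv2
x,_=fit(L,[.5,.2,.2,.12]);c=pickle.load(open("wrist3.pkl","rb"));g=cv2.cvtColor(c["img"],7)
for l in([0,0,.024],[.031,0,.024],[0,.031,.024],[0,-.031,.024],[-.125,.007,.023],[-.125,-.007,.023],[-.04,.007,.023],[-.04,-.007,.023]):print(l,proj(c,W(x,l)).round(1))
m=(g>75).astype(np.uint8)
n,lab,st,ce=cv2.connectedComponentsWithStats(m)
k=lab[245,330];print(st[k],ce[k])
for r in range(128,286,8):
    q=np.where(lab[r]==k)[0];print(r,(q.min(),q.max(),g[r,q].mean().round()) if len(q) else None)
for nn in("scene","side"):
  A=cv2.cvtColor(C[nn]["img"],7)[285:335,260:345].astype(np.float32);B=cv2.cvtColor(pickle.load(open(nn+"3.pkl","rb"))["img"],7)[285:335,260:345].astype(np.float32)
  print(nn,cv2.phaseCorrelate(A,B))
```

```text
[0, 0, 0.024] [321.9 254.8]
[0.031, 0, 0.024] [321.8 282.9]
[0, 0.031, 0.024] [353.  254.4]
[0, -0.031, 0.024] [290.6 255.3]
[-0.125, 0.007, 0.023] [330.1 125. ]
[-0.125, -0.007, 0.023] [314.4 125. ]
[-0.04, 0.007, 0.023] [329.2 216. ]
[-0.04, -0.007, 0.023] [314.7 216.2]
[ 292  128   62  158 4293] [322.28022362 229.52177964]
128 (np.int64(319), np.int64(326), np.float64(78.0))
136 (np.int64(317), np.int64(330), np.float64(105.0))
144 (np.int64(317), np.int64(330), np.float64(103.0))
152 (np.int64(317), np.int64(330), np.float64(103.0))
160 (np.int64(317), np.int64(330), np.float64(102.0))
168 (np.int64(317), np.int64(330), np.float64(102.0))
176 (np.int64(317), np.int64(330), np.float64(102.0))
184 (np.int64(316), np.int64(329), np.float64(102.0))
192 (np.int64(317), np.int64(329), np.float64(175.0))
200 (np.int64(316), np.int64(329), np.float64(167.0))
208 (np.int64(316), np.int64(329), np.float64(144.0))
216 (np.int64(317), np.int64(329), np.float64(138.0))
224 (np.int64(308), np.int64(335), np.float64(122.0))
232 (np.int64(298), np.int64(345), np.float64(179.0))
240 (np.int64(294), np.int64(349), np.float64(178.0))
248 (np.int64(293), np.int64(352), np.float64(179.0))
256 (np.int64(292), np.int64(353), np.float64(179.0))
264 (np.int64(293), np.int64(351), np.float64(185.0))
272 (np.int64(297), np.int64(347), np.float64(188.0))
280 (np.int64(305), np.int64(339), np.float64(199.0))
scene ((-0.04259096851089339, 0.08287361164160245), 0.8240751342773438)
side ((-0.005735427188056974, 0.005458791348903702), 0.8462033335367839)
```

```bash
python3 go.py .4432 .1914 .0225
```

```text
q [21.  -5.3 -6.1 89.1  2.6 10.6] pinch [0.4445 0.1846 0.1711] R [[-0.984, -0.18, -0.014], [-0.181, 0.983, 0.043], [0.006, 0.045, -0.999]]
to target, tool mm [ -0.9   0.3 148.7]
```

```bash
python3 -m handwheel '{"gripper":[1,1,1,1,1,1,1,1],"slide":[[0,0,20],[0,0,30],[0,0,30],[0,0,30],[0,0,20],[0,0,12],[0,0,6],[0,0,0]],"yaw":[0,0,0,0,0,0,0,0]}'
python3 -m handwheel '{"gripper":[0.2,0.2,0.2,0.2,0.2,0.2],"slide":[[0,0,0],[0,0,0],[0,0,0],[0,0,0],[0,0,0],[0,0,0]],"yaw":[0,0,0,0,0,0]}' 40
cat > look.py <<'E'
from workcell import camera
import cv2
c=camera("wrist");g=cv2.cvtColor(c["img"],7)
for i in range(100,400,9):print(i,"".join("."if v<40 else ":" if v<75 else "o" if v<150 else"#" for v in g[i,100:540:4]))
E
python3 look.py; python3 go.py .4432 .1914 .0225
```

```text
time: 16.92
ee_pos: [0.4418, 0.1916, 0.004]
tcp_rot: [177.5, -0.4, -169.6]
wrist_force: [0.1, 0.1, 0.6]
opening: 0.0855
grasp_force: 0.0
time: 17.42
ee_pos: [0.4424, 0.1918, 0.0049]
tcp_rot: [177.4, -0.3, -169.6]
wrist_force: [0.2, -0.5, 0.3]
opening: 0.0515
grasp_force: 0.0
100 ooooooooo:ooo:::::::::::::::::::::::::::::::o:oo::oooo:::ooooooooooooooooooooooooooooooooooooooooooooooooooooo
109 oooooo::::::o:::::::::::::::::::o:::::::::::o::ooooo:::::oooo::ooooooooooooooooooooooooooooooooooooooooooooooo
118 ooooo:::::::::::::::::::::::::o::::::::::::::oo:::::::oooooooooooooooooooooooooooooooooooooooooooooooooooooooo
127 ooooo:::::::::::::::::::::::::::::::::::::::ooo:::::::oooooooooooooooooooooooooooooooooooooooooooooooooooooooo
136 ooooo::::::::::::::::::::::::::::::::::::::::oo:::::::oooo:ooooooooooooooooooooooooooooooooooooooooooooooooooo
145 ooooo::o:::o::::oo:::::::::::::::::o:::oo::::::::ooo:#######oooooooooooooooooooooooooooooooooooooooooooooooooo
154 oooooooooooooo::o::::::::::::::::::::::::::::::::::::#######:oooo:oooooooooooooooooooooooooooooooooooooooooooo
163 ooooooo:oo::::o
[... 2565 characters left out ...]
:##########:oooooooooooooooooooooooo#######ooooooooooooooooo
370 oooooooooooooooooooooooooooooooooooooooooooooooooooooooooooooooooooooooooooooooooooooooooooooooooooooooooooooo
379 oooooooooooooooooooooooooooooooooooooooooooooooooooooooooooooooooooooooooooooooooooooooooooooooooooooooooooooo
388 oooooooooooooooooooooooooooooooooooooooooooooooooooooooooooooooooooooooooooooooooooooooooooooooooooooooooooooo
397 oooooooooooooooooooooooooooooooooooooooooooooooooooooooooooooooooooooooooooooooooooooooooooooooooooooooooooooo
q [ 21.8  -3.5 -20.8  72.6   2.6  11.4] pinch [0.4425 0.191  0.0235] R [[-0.984, -0.18, -0.014], [-0.18, 0.983, 0.043], [0.006, 0.045, -0.999]]
to target, tool mm [-0.8  0.3  1. ]
```

```bash
python3 -m handwheel '{"gripper":[-0.3,-0.3,-0.3,-0.3],"slide":[[0,0,0],[0,0,0],[0,0,0],[0,0,0]],"yaw":[0,0,0,0]}' 40
python3 -m handwheel '{"gripper":[-0.6,-0.6,-0.6,-0.6],"slide":[[0,0,0],[0,0,0],[0,0,0],[0,0,0]],"yaw":[0,0,0,0]}'
python3 -m handwheel '{"gripper":[-0.75,-0.75,-0.75,-0.75],"slide":[[0,0,0],[0,0,0],[0,0,0],[0,0,0]],"yaw":[0,0,0,0]}'
python3 look.py | sed -n 12,30p
```

```text
time: 17.8
ee_pos: [0.4421, 0.1917, 0.0045]
tcp_rot: [177.4, -0.3, -169.6]
wrist_force: [0.0, 0.0, 0.6]
opening: 0.0297
grasp_force: 0.0
time: 18.13
ee_pos: [0.4422, 0.1917, 0.0046]
tcp_rot: [177.4, -0.3, -169.6]
wrist_force: [0.7, -0.8, 0.0]
opening: 0.017
grasp_force: 0.0
time: 18.47
ee_pos: [0.4421, 0.1917, 0.0046]
tcp_rot: [177.4, -0.3, -169.6]
wrist_force: [-0.1, -0.2, -0.7]
opening: 0.0107
grasp_force: 0.0
199 ####ooooooooooooooooooooooooooooooooooooooooooooooooo#######ooooooooooooo#oooo#oooooooo#######oooo###ooooooooo
208 ###oooooooooooooooooooooooooooooooooooooooooooooooooo#######ooooooooooooooooooooooooooooooo#oooooooooooooooooo
217 ooooooooooooooooooooooooooooooooooooooooooooooooooooo#######oooooooooooooooooo#ooooooo#ooooo#oooooooooooooooo#
226 ooooooooooooooooooooooooooooooooooooooooooooooooooooo#######oooooooooooooooooooooooooooooooooooooooooo#ooo##oo
235 ooooooooooooooooooooooooooooooooooooooooooooooooooooo#######oooooooooooooooooo##oooooooooooooo######ooooo#oo##
244 ooooooooooooooooooooooooooooooooooooooooooooooooooooo#######oooooooooooo#oo#######oooooooooooooo##ooooooo
[... 800 characters left out ...]
oooooooooo
316 ooooooooooooooooooooooooooooooooooooooooooooooooooooo######o#oooooooooooooooo###oooooooooooooo#ooooooo#ooooooo
325 ooooo#oooooooooooooooooooooooooooooo##ooooooooooooooo########ooooooooooooo##oo#####ooooooooooooooo#######ooo#o
334 ooooooo##oooooooooooooooooooooo######oooooooooooooo#o#######ooooooooooooooo############oooooooooooooo##ooooooo
343 ooooooooooooooooooooooooooooo#######oooooo#oooooooo##########oooooooo#oooooo########o#####oooooooooooooooooooo
352 ooooooooooooooooooooooooooooo#######ooooooooooooooo##########oooooooooooooooo######o##oo#####ooooooooooooooooo
361 ooooooooooooooooooooooooooooo######oooooooooooooooo##########oooooooooooooooo######ooooooo#######ooooooooooooo
```

```bash
python3 -m handwheel '{"gripper":[-0.8,-0.8,-0.8,-0.8],"slide":[[0,0,0],[0,0,0],[0,0,0],[0,0,0]],"yaw":[0,0,0,0]}' 40
python3 -m handwheel '{"gripper":[-0.9,-0.9,-0.9,-0.9],"slide":[[0,0,0],[0,0,0],[0,0,0],[0,0,0]],"yaw":[0,0,0,0]}'
python3 look.py | sed -n 12,30p
```

```text
time: 18.85
ee_pos: [0.4421, 0.1917, 0.0046]
tcp_rot: [177.4, -0.3, -169.6]
wrist_force: [-0.4, 0.3, -0.1]
opening: 0.0086
grasp_force: 0.0
time: 19.18
ee_pos: [0.4421, 0.1917, 0.0046]
tcp_rot: [177.4, -0.3, -169.6]
wrist_force: [0.7, -0.6, 0.2]
opening: 0.0042
grasp_force: 0.0
199 ####ooooooooooooooooooooooooooooooooooooooooooooooooo#######ooooooooooo#o#oooo#o#oooooo#######ooo###oooooooooo
208 ###oooooooooooooooooooooooooooooooooooooooooooooooooo#######oooooooooooooooooo##oooooo#oooo#oooooooooooooooooo
217 ooooooooooooooooooooooooooooooooooooooooooooooooooooo#######oooooooooooooooooo#oooooo###ooo###ooooooooooooooo#
226 ooooooooooooooooooooooooooooooooooooooooooooooooooooo#######ooooooooooooooooooooooooooooooooooo##ooooo#oo####o
235 ooooooooooooooooooooooooooooooooooooooooooooooooooooo#######oooooooooooooooooo##ooooooooooooooo####ooooooo####
244 ooooooooooooooooooooooooooooooooooooooooooooooooooooo#######oooooooooooo#ooo######ooooooooooooo###oo#oooo#####
253 ooooooo###ooooooooooooooooooooooooooooooooooooooooo###o##o###ooo######ooooooo###ooooooooooooooo###oooooooooooo
262 oooooooooooo
[... 663 characters left out ...]
oooooooooo
316 oooooooooooooooooooooooooooooooooooooooooooooooooooooo#####ooooooooooooooo###oooooooooooooooooooooooooo#oooooo
325 ooooo#ooooooooooooooooooooooooooooooooo#oooooooooooo#oo####ooooooooooooooooo#####ooooooooooooooooo########oo##
334 ooooooo###ooooooooooooooooooooooo######ooooooooooooo##o####oooooooooooooo############ooooooooooooooo###oooooo#
343 ooooooooo#ooooooooooooooooooooo#######oooooo#oooooooo######ooooooooo#ooooo#######o######oooooooooooooooooooooo
352 ooooooooooooooooooooooooooooooo######oooooooooooooooo######oooooooooooooooo######ooo########oooooooooooooooooo
361 oooooooooooooooooooooooooooooooo####ooooooooooooooooo######ooooooooooooooooo#####ooooooo########oooooooooooooo
```

Run:
```python
from fit import *
from workcell import camera,sensors
import cv2
x,_=fit(L,[.5,.2,.2,.12]);c=camera("wrist");pickle.dump(c,open("wrist4.pkl","wb"));o=sensors.get_obs();print(o["ee_pos"])
for z in(-.03,-.02,-.01,0,.01,.023):
  print(z,[proj(c,W(x,[d,s,z])).round(1).tolist() for d in(-.125,-.08,-.04) for s in(.007,-.007)])
print("tcp",proj(c,o["ee_pos"]),"cam",-c["R"].T@c["t"], c["fx"])
g=cv2.cvtColor(c["img"],7).astype(int)
for r in(150,180,210,240,265,300):print(r,g[r,290:360:2].tolist())
# end of handle
print(g[60:180:4,324].tolist())
```

```text
[0.44215586 0.19173445 0.00459295]
-0.03 [[329.7, 131.5], [306.7, 131.5], [329.1, 202.6], [307.5, 202.8], [328.6, 259.2], [308.0, 259.5]]
-0.02 [[330.8, 132.4], [306.7, 132.4], [330.1, 206.8], [307.5, 207.1], [329.5, 265.8], [308.1, 266.1]]
-0.01 [[332.1, 133.4], [306.7, 133.4], [331.2, 211.5], [307.5, 211.7], [330.6, 273.0], [308.1, 273.4]]
0 [[333.5, 134.5], [306.6, 134.5], [332.5, 216.6], [307.5, 216.9], [331.7, 280.9], [308.1, 281.3]]
0.01 [[335.1, 135.7], [306.6, 135.7], [333.9, 222.4], [307.5, 222.7], [333.0, 289.6], [308.2, 290.1]]
0.023 [[337.4, 137.5], [306.5, 137.5], [336.0, 230.8], [307.5, 231.2], [334.9, 302.4], [308.2, 303.0]]
tcp [321.18283861 243.25983747] cam [0.3751907  0.17254597 0.17331146] 325.4034144275403
150 [95, 95, 97, 104, 101, 105, 108, 112, 114, 88, 255, 255, 255, 255, 255, 255, 255, 255, 255, 255, 255, 255, 255, 255, 255, 113, 109, 108, 109, 111, 112, 105, 103, 109, 109]
180 [93, 94, 107, 101, 100, 100, 96, 95, 90, 80, 255, 255, 255, 255, 255, 255, 255, 255, 255, 255, 255, 255, 255, 255, 255, 93, 105, 108, 100, 103, 96, 98, 96, 97, 101]
210 [87, 89, 93, 94, 92, 94, 93, 108, 112, 85, 255, 255, 255, 255, 255, 255, 255, 255, 255, 255, 255, 255, 255, 255, 195, 97, 102, 103, 102, 100, 96, 112, 110, 106, 112]
240 [88, 94, 83, 88, 85, 91, 92, 96, 89, 90, 255, 255, 255, 255, 255, 255, 255, 255, 255, 255, 255, 255, 255, 255, 89, 111, 108, 96, 93, 92, 97, 94, 93, 92, 98]
265 [134, 128, 135, 131, 132, 122, 255, 255, 255, 255, 255, 255, 128, 114, 247, 255, 255, 255, 255, 112, 111, 255, 255, 255, 255, 255, 255, 254, 128, 132, 133, 130, 138, 143, 140]
300 [136, 132, 134, 136, 135, 133, 133, 133, 134, 133, 115, 128, 163, 159, 255, 255, 255, 255, 255, 174, 160, 165, 136, 127, 132, 135, 131, 135, 133, 131, 132, 133, 133, 131, 134]
[106, 106, 108, 108, 100, 97, 98, 98, 91, 96, 101, 105, 106, 101, 109, 115, 115, 113, 108, 106, 82, 255, 255, 255, 255, 255, 255, 255, 255, 255]
```

```bash
python3 -m handwheel '{"gripper":[-0.2,-0.2,-0.2,-0.2,-0.2,-0.2],"slide":[[0,0,0],[0,0,0],[0,0,0],[0,0,0],[0,0,0],[0,0,0]],"yaw":[0,0,0,0,0,0]}' 40
python3 -m handwheel '{"gripper":[-0.2,-0.2,-0.2],"slide":[[0,0,2],[0,0,2],[0,0,0]],"yaw":[0,0,0]}'
python3 -m handwheel '{"gripper":[-0.2,-0.2,-0.2],"slide":[[0,0,2],[0,0,1],[0,0,0]],"yaw":[0,0,0]}'
python3 -m handwheel '{"gripper":[-0.2,-0.2,-0.2],"slide":[[0,0,2],[0,0,1],[0,0,0]],"yaw":[0,0,0]}'
```

```text
time: 19.78
ee_pos: [0.4422, 0.1918, 0.0046]
tcp_rot: [177.4, -0.3, -169.6]
wrist_force: [-1.6, -0.2, -0.5]
opening: 0.0344
grasp_force: 0.0
time: 20.03
ee_pos: [0.4418, 0.1918, 0.0]
tcp_rot: [177.5, -0.4, -169.6]
wrist_force: [0.1, -0.7, 0.2]
opening: 0.0344
grasp_force: 0.0
time: 20.28
ee_pos: [0.4419, 0.192, -0.0027]
tcp_rot: [177.4, -0.4, -169.6]
wrist_force: [0.4, 0.4, 0.7]
opening: 0.034
grasp_force: 0.0
time: 20.53
ee_pos: [0.4419, 0.1921, -0.0057]
tcp_rot: [177.4, -0.4, -169.6]
wrist_force: [-0.4, 0.1, 0.4]
opening: 0.0339
grasp_force: 0.0
```

```bash
python3 -m handwheel '{"gripper":[-0.2,-0.2,-0.2],"slide":[[0,0,2],[0,0,1],[0,0,0]],"yaw":[0,0,0]}'
python3 -m handwheel '{"gripper":[-0.2,-0.2,-0.2],"slide":[[0,0,2],[0,0,1],[0,0,0]],"yaw":[0,0,0]}'
```

```text
time: 20.78
ee_pos: [0.4418, 0.1923, -0.0087]
tcp_rot: [177.4, -0.4, -169.6]
wrist_force: [0.2, 0.6, 0.5]
opening: 0.0342
grasp_force: 0.0
time: 21.03
ee_pos: [0.4418, 0.1924, -0.0117]
tcp_rot: [177.4, -0.4, -169.6]
wrist_force: [-0.2, 0.4, 0.3]
opening: 0.0344
grasp_force: 0.0
```

```bash
python3 -m handwheel '{"gripper":[-0.2,-0.2],"slide":[[0,0,2],[0,0,0]],"yaw":[0,0]}'; python3 look.py | sed -n 14,26p
```

```text
time: 21.2
ee_pos: [0.4418, 0.1925, -0.0137]
tcp_rot: [177.4, -0.4, -169.6]
wrist_force: [0.2, -0.5, 0.0]
opening: 0.0343
grasp_force: 0.0
217 oooooooooooooooooooooooooooooooooooooooooooooooooooo#########oooooooooo##ooooooooooooooooooooo###oooo##ooooooo
226 oooooooooooooooooooooooooooooooooooooooooooooooooooo#########oooooooooooooooooooooooooooo###oo#ooooooooooooooo
235 oooooooooooooooooooooooooooooooooooooooooooooooooooo########oooooooooooooooooooooooooooooooooooo#ooooooooooooo
244 oooooooooooooooooooooooooooooooooooooooooooooooooooo########ooooooooooooooooooooooooooooooooooooooo#####oo##oo
253 ooooooooooooooooooooooooooooooooooooooooooo###oooooo########ooooooo###oooooooooooo#oooooooooooooooo####ooooooo
262 oooooooooooooooooooooooooooooooooooooooooo###ooooooo########ooooooo###ooooooooooo#ooooooooooooooooo###oo###ooo
271 ooo##oooooooooooooooooooooooooooooooooo#o###oooooooo########oooooooo###o#ooooooo###ooooooooooooooooo#o#ooooooo
280 oooooooooooooooooooooooooooooooooooooooo####oooooooo########ooooooooo###ooooooo######o#ooo#ooooooooooooooooooo
289 ooooooooooooooooooooooooooooooooooooooooo###ooooooooo#######oooooooo###ooooooooo####ooooooo###oooooo#ooooooooo
298 o##ooooooooooooooooooooooooooooooooo##ooooo#ooooooooo#######oooooooo#ooooo##oooooooooooooooooooo####oooooooooo
307 oooooooooooooooooooo###oooooooooooooooooooo#oooooooo########oooooooo#oooooooooooooooooooo###ooooo#####oooooooo
316 oooooooooooooooooooooooooooooooooooooooooooo#oooooooo#######oooooooo#ooooooooooooooooo##ooooooooooo##ooooooooo
325 ooooooooooooooooooooooooooooo##ooooooooooooo#ooo################oooo#oooooooooooo##oooo####ooooooooooooooooooo
```

```bash
python3 -m handwheel '{"gripper":[-0.2,-0.2],"slide":[[0,0,2],[0,0,0]],"yaw":[0,0]}'
python3 -m handwheel '{"gripper":[-1,-1,-1,-1,-1,-1,-1,-1],"slide":[[0,0,0],[0,0,0],[0,0,0],[0,0,0],[0,0,0],[0,0,0],[0,0,0],[0,0,0]],"yaw":[0,0,0,0,0,0,0,0]}' 60
```

```text
time: 21.42
ee_pos: [0.4417, 0.1926, -0.0157]
tcp_rot: [177.4, -0.4, -169.6]
wrist_force: [-0.5, -0.4, 1.1]
opening: 0.0343
grasp_force: 0.0
time: 22.08
ee_pos: [0.4419, 0.1925, -0.0153]
tcp_rot: [177.4, -0.3, -169.6]
wrist_force: [-1.7, -1.8, 2.6]
opening: 0.0122
grasp_force: 62.2
```

```bash
python3 -m handwheel '{"gripper":[-1,-1,-1,-1,-1,-1,-1,-1],"slide":[[0,0,-5],[0,0,-10],[0,0,-15],[0,0,-15],[0,0,-15],[0,0,-10],[0,0,0],[0,0,0]],"yaw":[0,0,0,0,0,0,0,0]}' 80
python3 -m handwheel '{"gripper":[-1,-1,-1,-1,-1,-1,-1,-1],"slide":[[0,0,-15],[0,0,-22],[0,0,-22],[0,0,-22],[0,0,-22],[0,0,-20],[0,0,-12],[0,0,0]],"yaw":[0,0,0,0,0,0,0,0]}'
cat > tgt.py <<'E'
import numpy as np
from workcell import sensors
from scipy.spatial.transform import Rotation as Ro
from fit import *
m=lambda e:Ro.from_euler("xyz",e,degrees=True).as_matrix()
R0=m([177.4,-.3,-169.6]);off=R0.T@(np.array([.5072,.2029,.012])-[.4419,.1925,-.0153])
def lens():
    o=sensors.get_obs();R=m(o["tcp_rot"]);return o["ee_pos"]+R@off,R,o
if __name__=="__main__":
    l,R,o=lens();T=np.array([.5749,-.0998,.128]);d=T-l
    print("lens",l.round(4),"d",d.round(4),"tool horiz",(R.T@[d[0],d[1],0]*1e3).round(1),"tool all",(R.T@d*1e3).round(1),o["q"].round(1))
E
python3 tgt.py
```

```text
time: 22.75
ee_pos: [0.4432, 0.1898, 0.0549]
tcp_rot: [177.4, -0.3, -169.6]
wrist_force: [-1.1, 0.1, -2.2]
opening: 0.0114
grasp_force: 82.6
time: 23.42
ee_pos: [0.4454, 0.184, 0.191]
tcp_rot: [177.4, -0.2, -169.6]
wrist_force: [0.9, 0.7, -1.1]
opening: 0.0116
grasp_force: 82.6
lens [0.5107 0.1944 0.2184] d [ 0.0642 -0.2942 -0.0904] tool horiz [ -10.1 -300.7  -13.6] tool all [ -10.4 -304.8   76.7] [20.8 -4.9 -1.4 93.2  2.6 10.4]
```

```bash
python3 -m handwheel '{"gripper":[-1,-1,-1,-1,-1,-1,-1,-1],"slide":[[-0.4,-10,-0.5],[-0.7,-20,-0.9],[-1,-30,-1.4],[-1,-30,-1.4],[-1,-30,-1.4],[-1,-30,-1.4],[-1,-30,-1.4],[-1,-30,-1.4]],"yaw":[0,0,0,0,0,0,0,0]}'
python3 -m handwheel '{"gripper":[-1,-1,-1,-1,-1,-1,-1,-1],"slide":[[-1,-30,-1.4],[-1,-30,-1.4],[-0.7,-20,-0.9],[-0.4,-10,-0.5],[0,0,0],[0,0,0],[0,0,0],[0,0,0]],"yaw":[0,0,0,0,0,0,0,0]}'
python3 tgt.py
```

```text
time: 24.08
ee_pos: [0.4889, -0.0237, 0.1877]
tcp_rot: [177.4, -0.5, -169.6]
wrist_force: [0.9, 0.2, -1.7]
opening: 0.0116
grasp_force: 82.6
time: 24.75
ee_pos: [0.5088, -0.1087, 0.1898]
tcp_rot: [177.4, -0.4, -169.5]
wrist_force: [-0.3, 0.6, -1.0]
opening: 0.0115
grasp_force: 82.6
lens [ 0.5741 -0.0982  0.217 ] d [ 0.0008 -0.0016 -0.089 ] tool horiz [-0.5 -1.7 -0.1] tool all [-1.1 -5.7 88.8] [-13.4   2.    5.2  94.6   2.2 -23.9]
```

```bash
python3 -m handwheel '{"gripper":[-1,-1,-1,-1,-1,-1,-1,-1],"slide":[[-0.5,-2,8],[-0.5,-2,15],[0,-0.5,15],[0,0,15],[0,0,10],[0,0,5],[0,0,0],[0,0,0]],"yaw":[0,0,0,0,0,0,0,0]}'
python3 tgt.py
python3 - <<'E'
from tgt import *
from workcell import camera
import cv2
l,R,o=lens();print(l)
for n in("scene","side"):
    c=camera(n);pickle.dump(c,open(n+"5.pkl","wb"));g=cv2.cvtColor(c["img"],7)
    print(n,"lens proj",proj(c,l).round(1),"bezel top box",np.array([proj(c,l+[.031*np.cos(a),.031*np.sin(a),.012]) for a in np.linspace(0,6.28,60)]).round(1).min(0),np.array([proj(c,l+[.031*np.cos(a),.031*np.sin(a),.012]) for a in np.linspace(0,6.28,60)]).round(1).max(0))
    u,v=proj(c,l).astype(int)
    for r in range(v-26,v+26,2):print(r,"".join(".:-=+*#%@@"[min(k//26,9)] for k in g[r,u-40:u+40]))
    print("first col",u-40)
E
```

```text
time: 25.42
ee_pos: [0.5099, -0.1109, 0.1221]
tcp_rot: [177.5, -0.3, -169.6]
wrist_force: [0.6, 0.0, 0.2]
opening: 0.0118
grasp_force: 82.6
lens [ 0.5752 -0.1004  0.1494] d [-0.0003  0.0006 -0.0214] tool horiz [0.2 0.7 0. ] tool all [ 0.1 -0.3 21.4] [-13.6   1.7  -2.6  87.1   2.2 -24. ]
[ 0.57519961 -0.10044376  0.14940664]
scene lens proj [325.4 174.8] bezel top box [313.3 163. ] [337.5 180.5]
148 *+-::::-+****=::::::::::::::::-====================:::-:::::::::::::::::::::::::
150 =*+-:-+****=::::::::::::::::::::::-================::-:::::::::::::::::::::::::-
152 -+***##**+::::::::::::::::::::::::::::-========++=--------:::::::::::::::::::-==
154 #%%#**+::::::::::::::::::::::::::::::::::::-====---------::::::::::::::::::::-==
156 ****++*+-::::::::::::::::::::::::::::::::::::::-=::::---::::::::::::::::::::-===
158 *#+=-::=+**-::::::::::::::::::::::::::::::::::::::::::::::::-==-::::::::::::-===
160 *::::::::=+*+--::::::::::::::::::::::::::::::::::::::::::::=++=-:::::::::::-====
162 ::::::::::::-+*+---:::::::::::::::::::::::::::::::-:::--::=+**+::::::::::::-====
164 ::::::::::::::::-+
[... 3116 characters left out ...]
------
180 .::.::..:...::..:-===-::.:::.:::-===++++++++++===-:.:::::::.::::.:::.:.:::.:::::
182 ....::::.:::.::::-===-::::::::::::::::------::::.:.:.::::::::..:::::.:.....::.::
184 :...:.....:.::..:-===-::.::.::::::::.:.:..:..:.....::::.:::..::::::.::::::.:::.:
186 ::::::.::.:...::.:===-:.::.:.::::::::.:..:......:.:.::.::.:.:::::.:::::.::::..::
188 :..:.:.::::...::::===-::.:.::::::::::.::::...::.::::::---==========--::::..:::::
190 ::::::.::.:..:::::========---:::::.::.::::.::::-=++++*################+=---:::::
192 ..:......:.::...::====+=*###%##***++++===-:-+*####%##*++*###%%%%%%#*++======+=-:
194 .:::..:.::......::===+***##############+-:-*#%##%%%#*==--=+****##*+=============
first col 273
```

Run:
```python
from fit import *
import cv2
c=pickle.load(open("wrist.pkl","rb"))
v=[.0275,.0476,.073];zc=None
A=[([.13,.08,.01],(432,12)),([.13,-.08,.01],(489,150)),([-.09,.08,.01],(248,123)),([-.09,-.08,.01],(321,240)),([0,0,.04],(357,146)),([0,0,.078],(360.5,152)),(v,(360,90)),([.11,0,.14],(515,83.5)),([.11,0,.01],(446,94)),([.11,0,None],(508.7,84.3))]
def f(p):return np.concatenate([proj(c,np.array(W(p,[p[3] if k is None else k for k in l]))-[0,0,p[4]])-uv for l,uv in A])
r=least_squares(f,[.52,-.113,.24,.13,0],loss="soft_l1");print(r.x,"middle",r.x[3]-.004);print(r.fun.reshape(-1,2).round(1).tolist())
p=r.x
for z in(.124,.128,.132,.136):
    q=np.array([proj(c,np.array(W(p,[.11+.0105*np.cos(a),.0105*np.sin(a),z]))-[0,0,p[4]]) for a in np.linspace(0,6.28,80)]);print("top",z,q.min(0).round(1),q.max(0).round(1))
# scene silhouettes for middle z
x=[.5215,-.113,.2425]
for n in("scene","side"):
  for z in(.124,.128,.132):
    q=np.array([proj(C[n],W(x,[.11+.0105*np.cos(a),.0105*np.sin(a),z+s])) for s in(-.004,.004) for a in np.linspace(0,6.28,80)]);print(n,z,q.min(0).round(1),q.max(0).round(1))
  g=cv2.cvtColor(C[n]["img"],7);u=306 if n=="scene" else 292
  for r_ in range(168,182):print(r_,g[r_,u-6:u+7].tolist())
```

```text
[ 0.52387524 -0.11253151  0.24230512  0.13422543  0.00534507] middle 0.13022542616404775
[[-0.6, -1.9], [1.3, -0.1], [-0.1, -0.8], [-0.7, 0.1], [0.3, 2.1], [1.0, 0.6], [3.3, -0.6], [-1.7, 0.3], [-0.8, -0.2], [0.0, 0.2]]
top 0.124 [486.7  70.2] [515.6 100.6]
top 0.128 [489.4  69.6] [518.7 100.4]
top 0.132 [492.1  68.8] [522.  100.3]
top 0.136 [494.9  68.1] [525.3 100.1]
scene 0.124 [301.8 173. ] [309.8 180.8]
scene 0.128 [301.7 171.9] [309.8 179.8]
scene 0.132 [301.6 170.9] [309.7 178.8]
168 [39, 40, 34, 38, 40, 43, 41, 40, 40, 44, 39, 42, 40]
169 [36, 38, 41, 40, 35, 34, 33, 43, 43, 43, 39, 44, 46]
170 [39, 33, 36, 39, 32, 39, 38, 39, 40, 42, 40, 36, 44]
171 [40, 42, 41, 38, 47, 71, 87, 64, 42, 44, 39, 43, 43]
172 [38, 41, 37, 40, 86, 154, 174, 137, 70, 44, 40, 41, 43]
173 [69, 88, 67, 66, 129, 178, 180, 163, 110, 77, 44, 39, 41]
174 [137, 177, 143, 110, 109, 139, 159, 132, 85, 92, 61, 44, 43]
175 [104, 145, 144, 103, 98, 100, 98, 94, 90, 95, 70, 35, 43]
176 [43, 46, 58, 85, 99, 97, 94, 98, 99, 88, 58, 42, 45]
177 [36, 39, 45, 64, 88, 96, 91, 93, 86, 64, 50, 43, 43]
178 [40, 40, 39, 
[... 449 characters left out ...]
, 21, 26, 50, 109, 136, 141, 118, 73, 39, 25, 31, 29]
171 [38, 30, 36, 68, 144, 177, 179, 151, 98, 53, 38, 40, 36]
172 [79, 67, 68, 88, 120, 156, 161, 125, 97, 82, 88, 91, 83]
173 [138, 129, 104, 94, 100, 107, 109, 98, 91, 99, 119, 131, 119]
174 [159, 160, 125, 97, 93, 93, 97, 91, 92, 90, 91, 97, 79]
175 [87, 94, 88, 85, 89, 93, 95, 91, 85, 72, 55, 46, 39]
176 [37, 40, 49, 55, 73, 80, 81, 75, 62, 51, 38, 23, 19]
177 [27, 31, 37, 45, 53, 56, 59, 58, 47, 40, 37, 31, 24]
178 [28, 25, 28, 39, 64, 73, 71, 64, 51, 36, 29, 24, 28]
179 [26, 20, 32, 36, 88, 95, 93, 87, 56, 35, 21, 26, 25]
180 [21, 26, 22, 37, 69, 88, 97, 89, 63, 37, 20, 22, 31]
181 [29, 21, 29, 37, 60, 85, 94, 89, 64, 39, 25, 27, 15]
```

```bash
python3 -m handwheel '{"gripper":[-1,-1,-1,-1,-1,-1,-1,-1],"slide":[[0,0,5],[0,0,6],[0,0,5],[0,0,3],[0,0,0],[0,0,0],[0,0,0],[0,0,0]],"yaw":[0,0,0,0,0,0,0,0]}'
python3 -m handwheel '{"gripper":[-1,-1,-1,-1,-1,-1,-1,-1],"slide":[[0,0,0],[0,0,0],[0,0,0],[0,0,0],[0,0,0],[0,0,0],[0,0,0],[0,0,0]],"yaw":[0,0,0,0,0,0,0,0]}'
python3 - <<'E'
from tgt import *
from workcell import camera
import cv2
l,R,o=lens();print(l.round(4))
for n in("scene","side"):
    c=camera(n);g=cv2.cvtColor(c["img"],7)
    q=np.array([proj(c,l+[.031*np.cos(a),.031*np.sin(a),.012]) for a in np.linspace(0,6.28,60)]);print(n,q.min(0).round(1),q.max(0).round(1))
    u,v=proj(c,l).astype(int)
    for r in range(v-16,v+14,2):print(r,"".join(".:-=+*#%@@"[min(k//26,9)] for k in g[r,u-30:u+30]))
    print("first col",u-30)
E
```

```text
time: 26.18
ee_pos: [0.5097, -0.1103, 0.1031]
tcp_rot: [177.5, -0.3, -169.6]
wrist_force: [-1.3, -0.8, -1.5]
opening: 0.0114
grasp_force: 82.6
time: 26.85
ee_pos: [0.5096, -0.1102, 0.1028]
tcp_rot: [177.4, -0.3, -169.6]
wrist_force: [-0.4, -0.3, -1.8]
opening: 0.0115
grasp_force: 82.6
[ 0.5749 -0.0998  0.13  ]
scene [313.5 168.4] [337.4 185.9]
164 ::::::-+**+-----::::::---=----------=-----=-::.::-==--::::::
166 :::::::::::-++++*******++++=:::::=+++++++++++**+:=+==-::::::
168 ::::::::::::::::::::::::::::-:---:::::::::::::::=+*++:::::::
170 :::::::::::::::::::::::-+*##*#######*=-::::::::=+**+-:::::::
172 :::::::::=*#*-::::::-*##+=+++++*+++++*#*=::::--=**+=-:::::::
174 ::::-*#*++*#*==-:::+#*++*############*+*#*:---=+**+---::::::
176 :::::::-=======-::=##+*################+*#+---+***-----::::-
178 :::::::::------:::=##*##*************###*#+:::--=----:::::::
180 ::::::::::-==-::::-*%#******************##=:::::::::::::::::
182 ::::::::::-==-:::::=*#%#**************##**##*-:::::::::::--:
184 ::::::::::-===:-+#*===+#%%############+==++*+=+-=--:::::-=--
186 ::::::::::-===-*%#===++++++++***+++
[... 556 characters left out ...]
++++******++++**#*=--=====-::.::::::
171 -:::::-*#%*=-::::=+**++*####%%%%%%%%##*++***+++++=-:::::::::
173 +***++==++===+*+++##**##%#%#%%%%#%%#%%##*+#*-:::::::::::::::
175 :--=========--:::-*%#######*******#########*--:::-::-=-:::::
177 .....::----:::::::=*#%###*************####**###*+=---=-:::::
179 .:...::====-::::::==+*#%%##############*+==++++===--==-:::::
181 ::::.::-===-:.::.:-=++++++**######**+++====-:::------=-::.::
183 ..:.:.:-===-:::::::==++++++++++++++++++===-::.::::::-=--::::
185 .:....:-===-::.:.:::==++++++++++++++++===-:::::::.:::::::---
187 .::::::-===-:.....:.::--===+++++++++==-::.::::::::::::::::.:
189 .::::..-===-:::::::::::::::::::-::::::::---=++***********+++
first col 283
```

```bash
python3 -c "
from workcell import ticket;print(ticket.job_done())"
```

```text
the job is handed in; nothing more can be done
None
```

The job is handed in at about 27 s of the 58 s. The table is in its next click, and the lens is held centred over the vial at about 130 mm, my estimate of the collar's height (measurements ran from 128 to 133 mm). The tool is tilted about 2.6° (0.045 rad), inside the 0.12 rad limit. The first grasp closed above the handle because the reported tool height was off, so I regripped lower. The judge's verdict was not returned.

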